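Make up two snack trays

TASK

Make up the two wooden snack trays from the things standing along the front of the worktop. The long tray with three wells gets the small nut-topped slice of cake in its rectangular well, and the spice jar and one plum in its two round wells, whichever way round; the short tray with two wells gets the big dark slice of cake in its rectangular well and the other plum in its round well. Stand each thing upright and flat on the floor of its own well, about in the middle, let go of it, and leave the timer and the salt shaker where they are.

Things in the scene. Friction and masses are not known exactly. Their poses are not given: they have to be found in the camera images.
- long_tray: light wooden board 90 (x) x 240 (y) x 14 mm, dark strip 10 mm thick, 18 mm high at either end; fixed. Origin: centre of its underside; x across it (away from the robot), y along it, z up. Three wells 7 mm deep, floors at z = 7 mm: a rectangular one, 64 (x) x 74 (y) mm, at x = 0, y = 0; two equal round ones, 56 mm in diameter, at x = 0, y = -80 and +80 mm
- short_tray: light wooden board 90 (x) x 164 (y) x 14 mm, dark strips as on the long tray; fixed. Origin: centre of its underside; x across it (away from the robot), y along it, z up. Two wells 7 mm deep, floors at z = 7 mm: a rectangular one, 76 (x) x 68 (y) mm, at x = 0, y = +36 mm; a round one, 56 mm in diameter, at x = 0, y = -40 mm
- small_slice: the smaller slice of loaf cake, golden with pale nuts on top: 41 (x) x 53 (y) x 50 (z) mm, upright sides, firm, 0.09 kg; grip it by either pair of sides. Origin: centre of its underside, z up
- big_slice: the bigger slice of loaf cake, dark brown with a crumbly top: 63 (x) x 47 (y) x 60 (z) mm, upright sides, firm, 0.09 kg; grip the two sides 47 mm apart. Origin: centre of its underside, z up
- spice_jar: spice jar: glass cylinder 41 mm in diameter and 105 mm high with a dark cap of the same width (top 20 mm), 0.11 kg. Origin: centre of its underside, z up
- plum_1_center (a point): centre of a loose plum, a reddish ball about 37 mm across and 34 mm high, 0.05 kg; this point is the plum's middle, about 17 mm above what it rests on; grip it round its girth. The two plums are interchangeable.
- plum_2_center (a point): centre of a loose plum, a reddish ball about 37 mm across and 33 mm high, 0.05 kg; this point is the plum's middle, about 17 mm above what it rests on; grip it round its girth. The two plums are interchangeable.
- timer: bystander: round kitchen timer, white base and red cap, 64 mm in diameter, 43 mm high, loose; it stands among the things in the front row. Origin: centre of its underside
- shaker: bystander: salt shaker, 44 mm in diameter, 90 mm high, loose, behind the trays. Origin: centre of its underside
- cabinet_rail (a point): a point on the lower front edge of the rail under the wall cabinets, which runs along y over the whole work, 0.47 m above the worktop and 0.61 m ahead of the robot; the trays lie just in front of it, so keep tool and wrist low and clear of it there

How it is judged:
By the outcome, as a careful person would: the job done as asked, in the order asked, and still so for the second after the job is handed in, with the robot touching nothing.
It also fails if it takes over 106 s, if anything falls off the work surface, if the arm or the gripper's body presses on something with over 40 N, if the wrist force passes 120 N, or if a joint passes its speed limit or range.

ROBOT

A 7-joint arm with a two-finger parallel gripper is mounted at the origin on a cart in front of the work surface, level with it; the furniture and walls round the work are solid. World frame = base frame: x ahead of the robot, y to its left, z up, the work surface at z = 0. Lengths are in m, angles in rad, forces in N, time in s.
With the tool pointing down it reaches from about 0.4 to 0.85 m from the base axis. Payload 4.5 kg.
Tool frame: the origin (TCP) lies at the very end of the fingers, on their centre line; the grasp point (between the pads) lies 19 mm behind it (r.grip_point_offset is the distance from the TCP to the grasp point, in m); y points along the fingers, x is the direction in which the jaws open and shut, and the axes are right-handed (so a half turn about y gives the same grasp; the last joint's range is limited). The gripper opens to 88 mm and grips with 3 to 60 N. Pads are 18 mm wide; open, the fingers measure 123 mm over their backs; the gripper's body (75 mm by 187 mm) begins 45 mm behind the grasp point.
Start: joints at [1.146, 0.689, -0.195, 1.565, 0.157, 0.902, -0.215], TCP at [0.277, -0.56, 0.201] pointing down, gripper open.
Joint ranges: [-3.01, 3.01], [-0.46, 2.08], [-1.47, 1.51], [0.13, 2.56], [-1, 4.14], [0.04, 2.09], [-2.66, 2.66]. Speed limits (rad/s): [2.57, 2.57, 3.14, 3.14, 3.14, 3.14, 3.14].

INTERFACE

Orientations are given as a unit quaternion [x, y, z, w].
In Python, from plant import get_state, snapshot, camera_params, job, r gives the robot as it stands.
- The arm moves only by the tool carry_out, never from a script. Its arguments are lists of equal length, an entry for each row: "offset": the shift along the world's x, y, z in m, a list of three; "twist": the turn about the world's z in degrees. In form: {"offset": [[tx, ty, tz], ...], "twist": [twist, ...]}. A call has 1 to 8 rows; each row shifts and turns the commanded pose from where the row before left it; what a row does not reach is not made up. A row lasts 1/8 s, in which the tool goes at most 62.5 mm and 10.7 degrees, less where a joint would pass 70% of its speed; a pose out of reach is approached as far as the arm can. A call with a gripper value outside its range is refused whole. "grip" is the finger opening in m, from 0 to 0.0881, set as the call begins (left out, the last holds). The fingers move at their own pace and stop on an object; "newtons" is the grip in N (left out, the last holds). Time passes only in rows, so rows that do not move let the fingers close. It gives the time, the measured TCP pose, the force and the opening at its end, in the units of the state.
- get_state(): the state, without advancing time (a new reading comes with each control period).
- snapshot(name): name is "scene" or "top"; returns the picture (420x560x3 uint8, red, green, blue); there is no depth.
- camera_params(name): a dict with "camera_matrix" (3x3 intrinsics, pixels), "dist_coeffs" ([k1, k2, p1, p2, k3] as OpenCV has them; the pictures are not rectified), "eye" and "orientation" of the camera in the world. Camera axes: x right, y up, looking along -z (the intrinsics and any distortion apply to the point x, -y, -z); pixel columns grow to the right and rows downward; lengths in m; the calibration is good to about 2 mm. A picture is of the moment at which its call begins. camera_params takes no time and is no camera call.
- job.finish_job(): hands the job in, once; it reports no verdict.
The state is a dict: "clock": time; "q": joint angles; "qd": joint speeds; "joint_torque": joint torques, N m; "tool_pos": TCP position; "eef_rot": TCP orientation; "contact_force": force on the tool from outside, world axes, zero at the start; "moment": the same for the moment, N m; "opening": opening from 0.0 (shut) to 1.0 (fully open).
Only numpy, scipy, OpenCV 4.12 (cv2) and the standard library are available. Lean on these libraries where they do the work, as an engineer would, in place of code of your own. Each camera call takes 0.05 s, during which the arm holds its last target. There are 200 camera calls.

## Working session

There is one attempt and no reset: what is moved stays moved. The work goes in short steps, Python scripts to look and compute and a tool call to move; the robot and the scene stay as the last step left them, time stands still between calls to the robot, and variables do not carry over. Pictures are saved under pics/ and viewed, about 12 in all and at most 16, crops included, and the job is handed in when it is done.

Besides the shell and the picture viewer there is one more tool, called after "Call:" as name(argument=value, ...) on one line, values as JSON. carry_out: Moves the arm, as the interface text tells. Its arguments: {"type":"object","properties":{"offset":{"type":"array"},"twist":{"type":"array"},"grip":{"type":"number"},"newtons":{"type":"number"}},"required":["offset","twist"]}

```bash
mkdir -p pics; ls; python3 - <<'E'
from plant import get_state, snapshot, camera_params, job, r
import cv2
s=get_state();print(s['clock'],s['tool_pos'],s['eef_rot'],s['opening'])
for n in("scene","top"):
    p=camera_params(n);print(n,p)
    cv2.imwrite(f'pics/{n}0.png',snapshot(n)[:,:,::-1])
E
```

```text
pics
0.0 [ 0.27642661 -0.55975949  0.20052884] [-0.60033458  0.37373532 -0.37258412  0.60091711] 0.9989463465775128
scene {'camera_matrix': array([[440.57602381,   0.        , 284.6817407 ],
       [  0.        , 440.57602381, 206.64465142],
       [  0.        ,   0.        ,   1.        ]]), 'dist_coeffs': array([-0.09227348,  0.        ,  0.        ,  0.        ,  0.        ]), 'eye': array([-0.21846013,  0.43590708,  1.00045762]), 'orientation': array([-0.22177083,  0.36875838,  0.76394781, -0.48085205])}
top {'camera_matrix': array([[396.16750934,   0.        , 283.39759645],
       [  0.        , 396.16750934, 205.05303395],
       [  0.        ,   0.        ,   1.        ]]), 'dist_coeffs': array([-0.1133866,  0.       ,  0.       ,  0.       ,  0.       ]), 'eye': array([0.46432999, 0.04270748, 1.54015688]), 'orientation': array([-0.027602  ,  0.01753762,  0.70957393, -0.70387172])}
```

View pics/scene0.png

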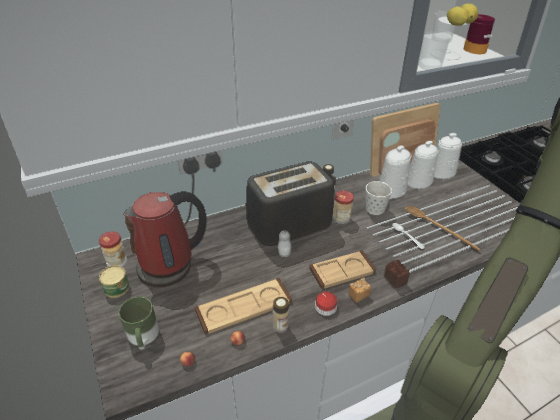

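View pics/top0.png

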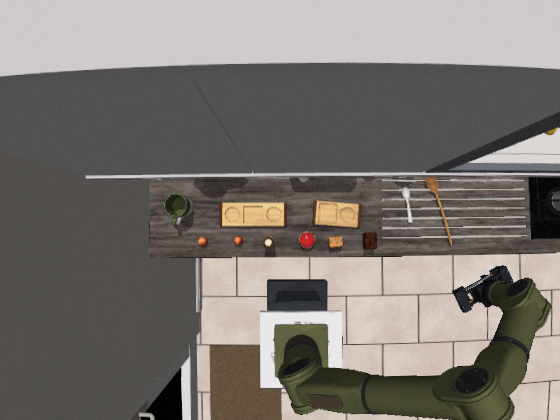

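The scene view shows plums at (188,359) and (238,338), jar (281,315), timer (326,303), small slice (360,290), big slice (397,272), the long tray near (243,305), the short tray near (342,269) and the shaker at (285,245). The top view shows the row at v≈241, from the plums at u=203 and 238 to the big slice at u=370.

```bash
cat > h.py <<'E'
import numpy as np, cv2
from scipy.spatial.transform import Rotation as R
from plant import get_state, snapshot, camera_params
def ray(n,uv):
    p=camera_params(n)
    a=cv2.undistortPoints(np.array(uv,float).reshape(-1,1,2),p['camera_matrix'],p['dist_coeffs'])[:,0]
    d=np.c_[a[:,0],-a[:,1],-np.ones(len(a))]@R.from_quat(p['orientation']).as_matrix().T
    return p['eye'],d
def plane(n,uv,z):
    e,d=ray(n,uv); return e+d*((z-e[2])/d[:,2])[:,None]
def tri(uvs,uvt):   # two-view point and gap
    e1,d1=ray('scene',[uvs]);e2,d2=ray('top',[uvt]);d1=d1[0];d2=d2[0]
    s=np.linalg.lstsq(np.c_[d1,-d2],e2-e1,rcond=None)[0]
    a,b=e1+s[0]*d1,e2+s[1]*d2
    return (a+b)/2,np.linalg.norm(a-b)
def proj(n,P):
    p=camera_params(n);M=R.from_quat(p['orientation']).as_matrix()
    c=(np.atleast_2d(P)-p['eye'])@M*[1,-1,-1]
    return cv2.projectPoints(c,np.zeros(3),np.zeros(3),p['camera_matrix'],p['dist_coeffs'])[0][:,0]
E
python3 - <<'E'
from h import *
s=cv2.imread('pics/scene0.png');t=cv2.imread('pics/top0.png')
cv2.imwrite('pics/sc.png',cv2.resize(s[230:380,170:420],None,fx=3.2,fy=3.2,interpolation=cv2.INTER_CUBIC))
cv2.imwrite('pics/tc.png',cv2.resize(t[170:260,190:390],None,fx=4,fy=4,interpolation=cv2.INTER_CUBIC))
for n,u in(('scene',[(188,359),(238,338),(281,330),(326,308),(360,297),(397,280),(243,305),(342,269),(285,255)]),('top',[(203,241),(238,240),(268,242),(307,240),(336,241),(370,240),(253,214),(337,213)])):
    print(n,plane(n,u,0.01).round(3).tolist())
print(R.from_quat(get_state()['eef_rot']).as_matrix().round(2))
E
```

```text
scene [[0.427, 0.374, 0.01], [0.432, 0.237, 0.01], [0.407, 0.124, 0.01], [0.419, -0.022, 0.01], [0.411, -0.13, 0.01], [0.416, -0.267, 0.01], [0.528, 0.184, 0.01], [0.527, -0.141, 0.01], [0.655, -0.01, 0.01]]
top [[0.425, 0.377, 0.01], [0.428, 0.241, 0.01], [0.42, 0.125, 0.01], [0.427, -0.026, 0.01], [0.422, -0.137, 0.01], [0.424, -0.269, 0.01], [0.529, 0.182, 0.01], [0.53, -0.143, 0.01]]
[[ 0.44 -0.    0.9 ]
 [-0.9   0.    0.44]
 [-0.   -1.   -0.  ]]
```

View pics/sc.png

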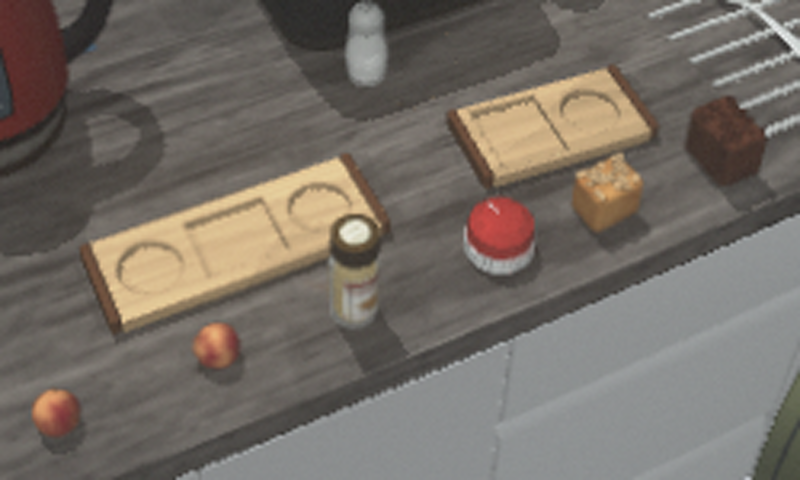

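View pics/tc.png

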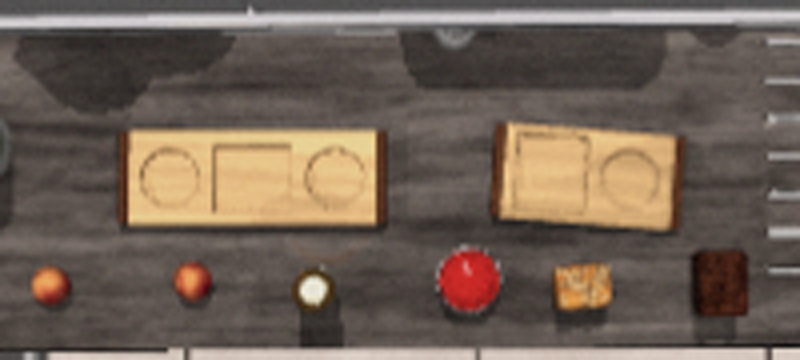

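The scene crop shows everything clearly: both plums, jar, timer, small slice, big slice, and the jar hiding the near corner of the long tray. The top crop shows the long tray nearly square to the axes and the short tray turned about 5°, with its rectangular well on the +y side.

```bash
cat > m.py <<'E'
from h import *
def masks(n,img=None):
    im=snapshot(n) if img is None else img
    big=cv2.resize(im,None,fx=4,fy=4,interpolation=cv2.INTER_CUBIC)
    return big,cv2.cvtColor(big,cv2.COLOR_RGB2HSV)
def blob(m,win):   # largest blob inside window (px of the picture); pixel centroid, contour
    w=np.zeros_like(m);x0,y0,x1,y1=[4*v for v in win];w[y0:y1,x0:x1]=m[y0:y1,x0:x1]
    c=max(cv2.findContours(w,cv2.RETR_EXTERNAL,cv2.CHAIN_APPROX_NONE)[0],key=cv2.contourArea)
    c=cv2.convexHull(c);M=cv2.moments(c)
    f=lambda p:(np.array(p,float)+.5)/4-.5
    return f([M['m10']/M['m00'],M['m01']/M['m00']]),f(c[:,0]),M['m00']/16
E
python3 - <<'E'
from m import *
S=cv2.imread('pics/scene0.png')[:,:,::-1];T=cv2.imread('pics/top0.png')[:,:,::-1]
im={'scene':masks('scene',S),'top':masks('top',T)}
def rng(n,lo,hi): return cv2.inRange(im[n][1],np.array(lo),np.array(hi))
def red(n): return rng(n,(0,90,60),(16,255,255))|rng(n,(170,90,60),(180,255,255))
def warm(n): return rng(n,(0,85,30),(30,255,255))|rng(n,(170,85,30),(180,255,255))
W={'plum1':((178,348,200,372),(195,232,213,251)),'plum2':((228,327,250,350),(229,231,247,250)),
'small':((347,276,373,305),(326,232,346,251)),'big':((383,256,413,290),(360,230,381,252))}
for k,(a,b) in W.items():
    f=red if 'plum' in k else warm
    lo=f
    s=blob(lo('scene'),a);t=blob(lo('top'),b)
    P,g=tri(s[0],t[0]);print(k,P.round(4),'gap',g.round(4),'areas',round(s[2]),round(t[2]),s[0].round(1),t[0].round(1))
    if k in('small','big'):
        z=.05 if k=='small' else .06
        q=plane('top',t[1],z)[:,:2]; r=cv2.minAreaRect((q*1000).astype(np.float32));print('   top rect@z',r)
# jar cap white disc
s=blob(rng('scene',(0,0,150),(180,90,255)),(270,292,292,312));t=blob(rng('top',(0,0,140),(180,90,255)),(260,233,276,251))
print('jar top',tri(s[0],t[0]),s[2],t[2])
s=blob(red('scene'),(312,285,342,320));t=blob(red('top'),(296,228,318,252));print('timer',tri(s[0],t[0]))
# trays
for k,w,h in(('long',(217,198,290,230),(190,270,295,335)),('short',(312,198,364,232),(305,245,378,292))):
    for n,ww in(('top',w),('scene',h)):
        c=blob(rng(n,(8,60,120),(28,255,255)),ww);q=plane(n,c[1],.014)[:,:2]
        print(k,n,cv2.minAreaRect((q*1000).astype(np.float32)),c[0].round(1))
E
```

```text
plum1 [0.4252 0.3779 0.0182] gap 0.0026 areas 169 81 [186.9 358.4] [202.1 240.9]
plum2 [0.4291 0.2404 0.0189] gap 0.0014 areas 156 79 [237.2 337.6] [237.6 239.8]
small [ 0.4211 -0.1314  0.0296] gap 0.0002 areas 369 173 [359.3 289.8] [335.  241.3]
   top rect@z ((421.5601501464844, -129.08941650390625), (45.83161544799805, 57.871131896972656), 2.7938971519470215)
big [ 0.4225 -0.2633  0.0444] gap 0.004 areas 329 218 [397.5 271.3] [369.8 240.4]
   top rect@z ((424.294921875, -258.7262268066406), (62.95310592651367, 51.065975189208984), 1.2469760179519653)
jar top (array([0.42549394, 0.12365055, 0.12325368]), np.float64(0.010351615639461352)) 179.375 37.8125
timer (array([ 0.42786482, -0.02465528,  0.03065611]), np.float64(0.0008440445819675673))
long top ((529.8857421875, 183.65130615234375), (242.44215393066406, 94.6741714477539), 89.62545776367188) [252.6 213.7]
long scene ((526.9151611328125, 180.698974609375), (243.52999877929688, 102.0276107788086), 89.7325439453125) [242.1 305.1]
short top ((527.9610595703125, -140.53384399414062), (167.76258850097656, 94.97539520263672), 85.10855102539062) [336.4 213.4]
short scene ((525.789794921875, -141.61920166015625), (170.37681579589844, 101.5444107055664), 85.57828521728516) [342.2 268.8]
```

```bash
cat > ov.py <<'E'
from m import *
def box(c,dx,dy,yaw,z0,z1):
    a=np.radians(yaw);Q=np.array([[-1,-1],[1,-1],[1,1],[-1,1]])*[dx/2,dy/2]
    Q=Q@np.array([[np.cos(a),np.sin(a)],[-np.sin(a),np.cos(a)]])+c
    return [np.c_[Q,np.full(4,z)] for z in(z0,z1)]
def circ(c,d,z):
    t=np.linspace(0,2*np.pi,25)[:-1];return np.c_[c[0]+d/2*np.cos(t),c[1]+d/2*np.sin(t),np.full(24,z)]
def overlay(n,img,polys,win,f,out):
    x0,y0,x1,y1=win;v=cv2.resize(img[y0:y1,x0:x1,::-1],None,fx=f,fy=f,interpolation=cv2.INTER_CUBIC)
    for p in polys:
        q=((proj(n,p)+.5-[x0,y0])*f-.5).round().astype(int);cv2.polylines(v,[q],True,(0,255,0),1)
    cv2.imwrite(out,v)
TR=dict(L=((.530,.182),-.4),S=((.529,-.141),-4.7))
def well(t,y):
    c,a=TR[t];a=np.radians(a);return np.array(c)+y*np.array([-np.sin(a),np.cos(a)])
def traypolys():
    L,S=TR['L'],TR['S']
    return box(L[0],.09,.24,L[1],.014,.014)[:1]+box(L[0],.064,.074,L[1],.014,.014)[:1]+[circ(well('L',s),.056,.014) for s in(-.08,.08)]+box(S[0],.09,.164,S[1],.014,.014)[:1]+box(well('S',.036),.076,.068,S[1],.014,.014)[:1]+[circ(well('S',-.04),.056,.014)]
E
python3 - <<'E'
from ov import *
S=cv2.imread('pics/scene0.png')[:,:,::-1];T=cv2.imread('pics/top0.png')[:,:,::-1]
im={'scene':masks('scene',S)[0],'top':masks('top',T)[0]}
rb=lambda n,k:((im[n][:,:,0].astype(int)-im[n][:,:,2])>k).astype(np.uint8)*255
for k in(10,16):
    s=blob(rb('scene',k),(380,254,413,292));t=blob(rb('top',k),(360,228,382,254))
    print('big',k,tri(s[0],t[0]),s[2],t[2]); q=plane('top',t[1],.06)[:,:2]*1000;print(cv2.minAreaRect(q.astype(np.float32)),q.min(0),q.max(0))
wh=lambda n:(im[n].min(2)>120).astype(np.uint8)*255
s=blob(wh('scene'),(274,297,290,309));t=blob(wh('top'),(262,236,275,248))
P,g=tri(s[0],t[0]);print('jar',P,g,s[0],s[2],t[0],t[2])
for n in('scene','top'):print(plane(n,[(s if n=='scene' else t)[0]],.105))
polys=traypolys()+box((.423,-.263),.063,.047,1,0,.06)+box((.421,-.1315),.041,.053,2.8,0,.05)+[circ(P[:2],.041,z) for z in(0,.105)]
overlay('scene',S,polys,(170,230,420,380),3.2,'pics/s1.png');overlay('top',T,polys,(190,170,390,260),4,'pics/t1.png')
a,b=cv2.imread('pics/s1.png'),cv2.imread('pics/t1.png');cv2.imwrite('pics/o1.png',cv2.resize(np.vstack([a,b]),None,fx=.71,fy=.71,interpolation=cv2.INTER_AREA))
E
```

```text
big 10 (array([ 0.42370546, -0.26523633,  0.03314024]), np.float64(0.002858920837477845)) 568.15625 559.8125
((423.696044921875, -261.0841979980469), (82.01558685302734, 96.35628509521484), 89.08905792236328) [ 375.11383556 -302.7934278 ] [ 472.09478005 -219.31564425]
big 16 (array([ 0.42454361, -0.26518367,  0.0327811 ]), np.float64(0.0013763849393148603)) 485.28125 238.96875
((424.7889709472656, -258.91485595703125), (65.76880645751953, 54.860618591308594), 1.1775319576263428) [ 392.22815291 -286.12240956] [ 457.68553684 -230.87304332]
jar [0.42249765 0.11937951 0.10813599] 0.0011182164976848517 [280.47215335 302.04198806] 56.71875 [267.84612367 242.04025424] 33.1875
[[0.42446745 0.11778191 0.105     ]]
[[0.42267452 0.12003959 0.105     ]]
```

View pics/o1.png

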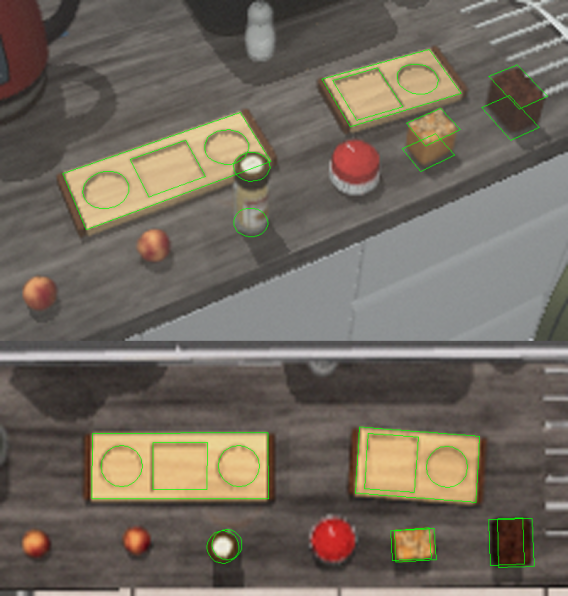

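Call:
carry_out(offset=[[0.03,0.05,-0.005],[0.03,0.05,-0.005],[0.03,0.05,-0.005],[0.03,0.05,-0.005],[0.02,0.05,-0.01],[0.006,0.047,-0.01],[0,0,-0.01],[0,0,0]], twist=[-4,-4,-4,-4,-4,-4,-2,0], grip=0.075, newtons=15)

```text
clock: 1.1
tool_pos: [0.4222, -0.2639, 0.1507]
eef_rot: [0.502, -0.499, 0.498, -0.501]
contact_force: [-0.3, 0.2, 0.6]
opening: 0.852
```

The overlay of the measured outlines agrees in both views to about 2 mm (trays, wells, slices, jar).

Call:
carry_out(offset=[[0.002,-0.001,-0.04],[0,0,-0.04],[0,0,-0.03],[0,0,-0.02],[0,0,-0.009],[0,0,0]], twist=[1,0,0,0,0,0])

```text
clock: 1.85
tool_pos: [0.4245, -0.2655, 0.0122]
eef_rot: [0.505, -0.495, 0.495, -0.505]
contact_force: [0.1, 0.2, -0.6]
opening: 0.848
```

Call:
carry_out(offset=[[0,0,0],[0,0,0],[0,0,0],[0,0,0],[0,0,0.01],[0,0,0.03]], twist=[0,0,0,0,0,0], grip=0.03, newtons=15)

```text
clock: 2.6
tool_pos: [0.4239, -0.2638, 0.0522]
eef_rot: [0.506, -0.495, 0.493, -0.505]
contact_force: [-0.0, -0.5, 0.5]
opening: 0.51
```

Call:
carry_out(offset=[[0,0,0.04],[0.02,0.02,0.03],[0.03,0.04,0],[0.03,0.05,0],[0.028,0.049,0],[0,0,0]], twist=[0,-2,-2,-2,0,0])

```text
clock: 3.35
tool_pos: [0.5355, -0.0987, 0.1227]
eef_rot: [-0.48, 0.518, -0.517, 0.483]
contact_force: [-0.6, -0.2, -0.6]
opening: 0.506
```

```bash
python3 - <<'E'
from ov import *
S=snapshot('scene');T=snapshot('top');print(get_state()['tool_pos'])
overlay('scene',S,traypolys(),(170,200,420,380),3,'pics/s2.png');overlay('top',T,traypolys(),(190,170,390,260),3,'pics/t2.png')
a,b=cv2.imread('pics/s2.png'),cv2.imread('pics/t2.png');b=cv2.copyMakeBorder(b,0,0,0,150,cv2.BORDER_CONSTANT)
cv2.imwrite('pics/o2.png',cv2.resize(np.vstack([a,b]),None,fx=.73,fy=.73,interpolation=cv2.INTER_AREA))
E
```

```text
[ 0.53242555 -0.10503134  0.12256144]
```

View pics/o2.png

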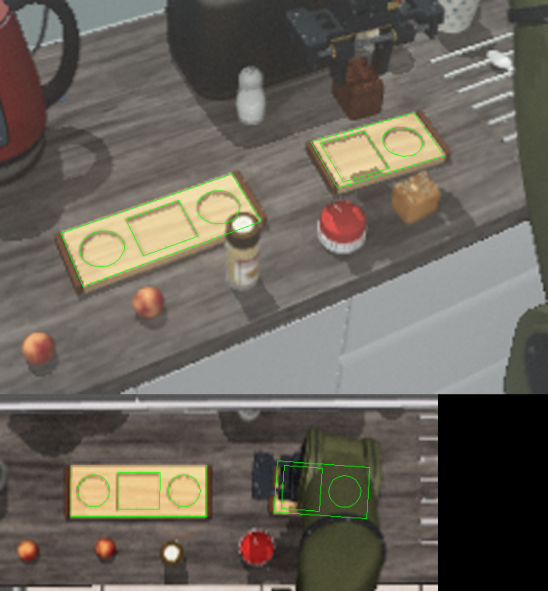

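The slice is held upright above the short tray's rectangular well; nothing else has moved.

Call:
carry_out(offset=[[0,0,-0.04],[0,0,-0.035],[0,0,-0.018],[0,0,-0.006],[0,0,-0.003],[0,0,0],[0,0,0]], twist=[0,0,0,0,0,0,0])

```text
clock: 4.32
tool_pos: [0.5334, -0.1054, 0.0211]
eef_rot: [0.479, -0.52, 0.521, -0.479]
contact_force: [-0.3, 0.4, -0.5]
opening: 0.509
```

Call:
carry_out(offset=[[0,0,-0.002],[0,0,0]], twist=[0,0])

```text
clock: 4.58
tool_pos: [0.5336, -0.1052, 0.0195]
eef_rot: [0.479, -0.52, 0.52, -0.48]
contact_force: [-1.1, -0.5, 8.7]
opening: 0.511
```

Call:
carry_out(offset=[[0,0,0],[0,0,0],[0,0,0],[0,0,0.02],[0,0,0.04],[0,0,0.04]], twist=[0,0,0,0,0,0], grip=0.065)

```text
clock: 5.32
tool_pos: [0.5324, -0.1054, 0.1191]
eef_rot: [-0.479, 0.52, -0.52, 0.479]
contact_force: [0.6, 0.3, 0.3]
opening: 0.742
```

Call:
carry_out(offset=[[-0.04,-0.01,0],[-0.04,-0.01,0],[-0.031,-0.007,0],[0,0,0],[0,0,-0.04],[0,0,-0.035],[0,0,-0.02],[0,0,0]], twist=[4,4,0,0,0,0,0,0], grip=0.076)

```text
clock: 6.32
tool_pos: [0.4223, -0.1319, 0.022]
eef_rot: [0.514, -0.486, 0.485, -0.514]
contact_force: [0.8, -0.8, 0.7]
opening: 0.865
```

Call:
carry_out(offset=[[0,0,-0.01],[0,0,-0.003],[0,0,0]], twist=[0,0,0])

```text
clock: 6.7
tool_pos: [0.4221, -0.1324, 0.0105]
eef_rot: [-0.514, 0.485, -0.486, 0.514]
contact_force: [-0.2, -0.0, 0.7]
opening: 0.859
```

Call:
carry_out(offset=[[0,0,0],[0,0,0],[0,0,0],[0,0,0],[0,0,0.01],[0,0,0.03],[0,0,0.04],[0,0,0.03]], twist=[0,0,0,0,0,0,0,0], grip=0.035)

```text
clock: 7.7
tool_pos: [0.4218, -0.1325, 0.1223]
eef_rot: [-0.514, 0.485, -0.486, 0.514]
contact_force: [0.2, 0.4, -0.0]
opening: 0.399
```

```bash
python3 - <<'E'
from ov import *
S=snapshot('scene');T=snapshot('top');print(get_state()['tool_pos'],get_state()['opening'])
cv2.imwrite('pics/s3.png',cv2.resize(S[200:340,260:440,::-1],None,fx=4,fy=4,interpolation=cv2.INTER_CUBIC))
E
```

```text
[ 0.42344777 -0.13291636  0.12328613] 0.3961869115286012
```

View pics/s3.png

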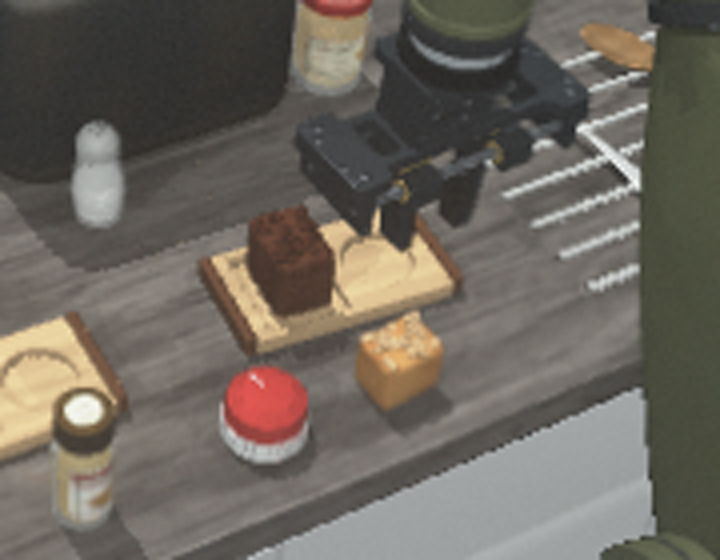

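The big slice stands upright in its well. The small slice slipped out of the grip and is still on the worktop at about crop (400,362), so I'll measure it again.

Call:
carry_out(offset=[[-0.02,0.05,0.03],[-0.02,0.05,0.0]], twist=[0,0], grip=0.076)

```text
clock: 8.05
tool_pos: [0.3823, -0.0316, 0.1512]
eef_rot: [-0.513, 0.485, -0.487, 0.514]
contact_force: [-0.2, 0.4, -0.4]
opening: 0.597
```

```bash
python3 - <<'E'
from m import *
S=masks('scene')[1];T=masks('top')[1]
st=get_state();print(st['tool_pos'],st['opening'])
f=lambda h:cv2.inRange(h,np.array((3,85,30)),np.array((30,255,255)))
s=blob(f(S),(345,274,376,308));t=blob(f(T),(324,230,350,254))
print(tri(s[0],t[0]),s[2],t[2],cv2.minAreaRect((plane('top',t[1],.05)[:,:2]*1000).astype(np.float32)))
cv2.imwrite('pics/t4.png',cv2.resize(snapshot('top')[190:260,280:400,::-1],None,fx=5,fy=5,interpolation=cv2.INTER_CUBIC))
E
```

```text
[ 0.37873013 -0.02752198  0.15021862] 0.6910048798087741
(array([ 0.42185206, -0.1319552 ,  0.02840215]), np.float64(0.0006297428499543409)) 367.09375 165.375 ((423.0080871582031, -129.07533264160156), (42.68482208251953, 58.09595489501953), 2.1948277950286865)
```

View pics/t4.png

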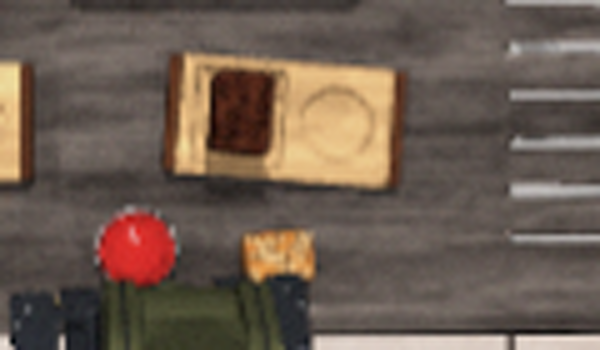

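Call:
carry_out(offset=[[0.02,-0.05,-0.02],[0.02,-0.05,-0.01],[0,0,0],[0,0,-0.04],[0,0,-0.04],[0,0,-0.02],[0,0,-0.011],[0,0,0]], twist=[0,0,0,0,0,0,0,0], grip=0.076)

```text
clock: 9.2
tool_pos: [0.4214, -0.1324, 0.009]
eef_rot: [0.514, -0.486, 0.485, -0.514]
contact_force: [-1.0, 0.3, 0.8]
opening: 0.862
```

Call:
carry_out(offset=[[0,0,0],[0,0,0],[0,0,0],[0,0,0],[0,0,0]], twist=[0,0,0,0,0], grip=0.04, newtons=30)

```text
clock: 9.82
tool_pos: [0.4219, -0.1324, 0.0095]
eef_rot: [-0.514, 0.485, -0.486, 0.514]
contact_force: [-0.2, 0.7, -0.2]
opening: 0.453
```

```bash
python3 - <<'E'
from ov import *
S=snapshot('scene');st=get_state();print(st['tool_pos'],st['opening'],R.from_quat(st['eef_rot']).as_matrix().round(3))
p=[box((.422,-.132),.041,.053,2.5,0,.05)[1]]
overlay('scene',S,[],(290,220,440,330),5.3,'pics/s5.png')
print(proj('scene',[st['tool_pos']]))
E
```

```text
[ 0.42185922 -0.13237985  0.00939853] 0.4559259428216973 [[ 0.057  0.     0.998]
 [-0.998 -0.     0.057]
 [ 0.    -1.     0.   ]]
[[358.47962576 294.1011137 ]]
```

View pics/s5.png

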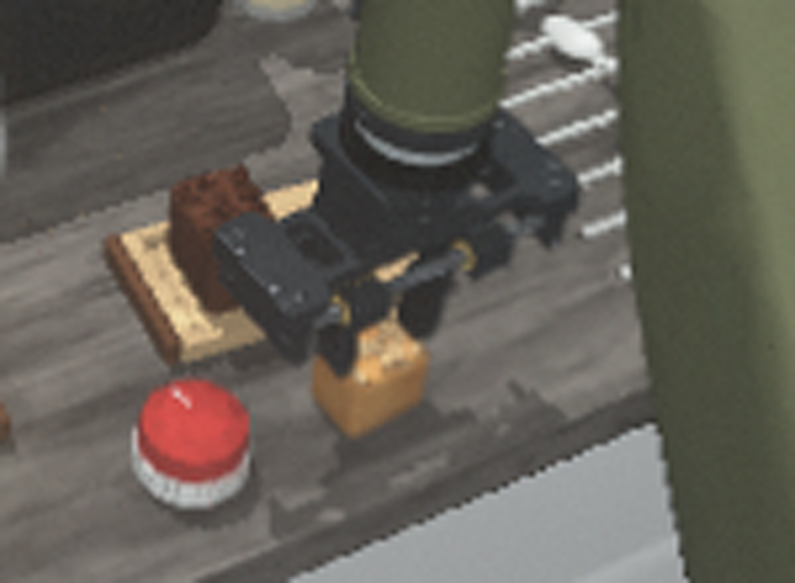

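```bash
python3 - <<'E'
from m import *
print(proj('scene',[(.4225,-.1327,.1228),(.4225,-.1127,.1228),(.4225,-.1527,.1228)]))
S=masks('scene')[1];T=masks('top')[1]
f=lambda h:cv2.inRange(h,np.array((3,85,30)),np.array((30,255,255)))
s=blob(f(S),(345,274,376,308));print('now',s[0],s[2],s[1].min(0),s[1].max(0))
s=blob(f(masks('scene',cv2.imread('pics/scene0.png')[:,:,::-1])[1]),(345,274,376,308));print('start',s[0],s[2],s[1].min(0),s[1].max(0))
for P in [(.4015,-.1585),(.4015,-.1055),(.4425,-.1055),(.4425,-.1585)]: print(P,((proj('scene',[(*P,0),(*P,.05)])-[290,220])*5.3).round().tolist())
print('tips',((proj('scene',[(.4219,-.1124,.0094),(.4219,-.1524,.0094),(.4219,-.1124,.05),(.4219,-.1524,.05)])-[290,220])*5.3).round().tolist())
E
```

```text
[[363.63243793 266.97520886]
 [357.49611368 269.30872844]
 [369.69005137 264.66789636]]
now [359.47072777 290.66286108] 334.28125 [348.625 279.125] [370.375 301.875]
start [359.26430517 289.83210919] 369.09375 [348.625 278.125] [370.375 301.875]
(0.4015, -0.1585) [[421.0, 414.0], [434.0, 354.0]]
(0.4015, -0.1055) [[340.0, 447.0], [351.0, 387.0]]
(0.4425, -0.1055) [[299.0, 394.0], [309.0, 334.0]]
(0.4425, -0.1585) [[380.0, 362.0], [392.0, 302.0]]
tips [[332.0, 405.0], [393.0, 380.0], [341.0, 356.0], [403.0, 331.0]]
```

The view shows both finger ends level with the top of the slice, about 35–40 mm above the reported TCP. In the projection the TCP should be at crop (363,393), but the finger ends are at about (340,372) and (415,340). The fingers closed over the slice, so the reported TCP doesn't match where the finger ends are. I'll open and probe downward gently while watching the force.

Call:
carry_out(offset=[[0,0,0],[0,0,0],[0,0,0],[0,0,-0.004],[0,0,-0.004],[0,0,0]], twist=[0,0,0,0,0,0], grip=0.076)

```text
clock: 10.72
tool_pos: [0.4238, -0.133, 0.0029]
eef_rot: [0.515, -0.487, 0.484, -0.514]
contact_force: [0.1, 0.9, 0.7]
opening: 0.869
```

```bash
python3 - <<'E'
from ov import *
st=get_state();print(st['tool_pos'],st['contact_force'])
S=snapshot('scene');T=snapshot('top')
x,y,_=st['tool_pos'];p=[np.array([(x,y+s*.038,0),(x,y+s*.038,.05)]) for s in(-1,1)]
overlay('scene',S,p,(330,240,400,310),8,'pics/s6.png')
E
```

```text
[ 0.42382282 -0.13298677  0.00291827] [0.10718222 0.91128656 0.69156456]
```

View pics/s6.png

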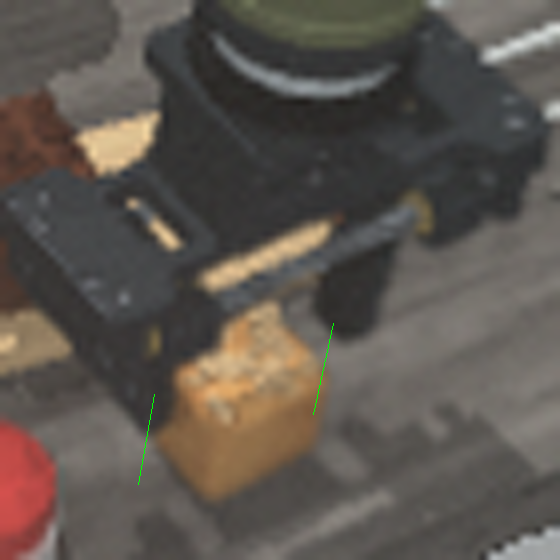

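The finger ends are at z≈0.03–0.045 while the reported TCP is at 0.003, so the fingers end roughly 35 mm above the reported point. I'll descend in small steps and watch the force to calibrate this.

Call:
carry_out(offset=[[0,0,-0.004],[0,0,-0.004],[0,0,-0.004],[0,0,0]], twist=[0,0,0,0])

```text
clock: 11.32
tool_pos: [0.4237, -0.1334, -0.0046]
eef_rot: [0.516, -0.488, 0.482, -0.513]
contact_force: [-0.4, 0.7, 0.6]
opening: 0.863
```

Call:
carry_out(offset=[[0,0,-0.003],[0,0,0]], twist=[0,0])

```text
clock: 11.58
tool_pos: [0.4241, -0.1335, -0.0072]
eef_rot: [0.516, -0.488, 0.483, -0.512]
contact_force: [0.4, -0.7, 0.0]
opening: 0.858
```

Call:
carry_out(offset=[[0,0,-0.003],[0,0,0]], twist=[0,0])

```text
clock: 11.82
tool_pos: [0.424, -0.1335, -0.0101]
eef_rot: [0.516, -0.488, 0.482, -0.513]
contact_force: [0.2, 0.1, 0.6]
opening: 0.865
```

Call:
carry_out(offset=[[0,0,0],[0,0,0],[0,0,0],[0,0,0],[0,0,0]], twist=[0,0,0,0,0], grip=0.035, newtons=20)

```text
clock: 12.45
tool_pos: [0.4242, -0.1334, -0.0101]
eef_rot: [0.516, -0.488, 0.483, -0.513]
contact_force: [0.2, 1.1, 2.8]
opening: 0.582
```

```bash
python3 - <<'E'
from h import *
s=get_state();print(s['tool_pos'],s['q'].round(3) if hasattr(s['q'],'round') else s['q'],s['opening']*.0881,s['contact_force'])
E
```

```text
[ 0.42415247 -0.13338398 -0.0100506 ] [ 0.229  0.896 -0.045  2.229  0.918  0.044 -2.23 ] 0.05123683621345976 [0.24687931 1.07265633 2.78383817]
```

It gripped: the opening reads 51 mm for the 53 mm side, with the joint 6 lower limit nearly reached. Lifting now.

Call:
carry_out(offset=[[0,0,0.01],[0,0,0.03],[0,0,0.04],[0,0,0.03],[0,0,0]], twist=[0,0,0,0,0])

```text
clock: 13.08
tool_pos: [0.425, -0.1341, 0.1013]
eef_rot: [0.515, -0.488, 0.484, -0.513]
contact_force: [0.1, 0.4, -1.2]
opening: 0.587
```

```bash
python3 - <<'E'
from h import *
s=get_state();print(s['tool_pos'],np.round(s['q'],2),s['opening']*.0881,R.from_quat(s['eef_rot']).as_matrix().round(3)[:,:2].T)
E
```

```text
[ 0.42499257 -0.13407433  0.10126719] [ 0.5   0.68 -0.47  2.17  0.72  0.45 -2.06] 0.051693169393249354 [[ 0.056 -0.998 -0.002]
 [-0.006  0.001 -1.   ]]
```

Call:
carry_out(offset=[[0.04,0.02,0],[0.04,0.04,0],[0.027,0.05,0],[0,0.05,0],[0,0.05,0],[0,0.05,0],[0,0.056,0],[0,0,0]], twist=[-1,-1,-1,0,0,0,0,0])

```text
clock: 14.08
tool_pos: [0.5295, 0.1895, 0.0988]
eef_rot: [0.504, -0.5, 0.492, -0.503]
contact_force: [-0.3, -1.1, -0.9]
opening: 0.586
```

```bash
python3 - <<'E'
from h import *
s=get_state();print(s['tool_pos'],np.round(s['q'],2),s['opening']*.0881,R.from_quat(s['eef_rot']).as_matrix().round(3)[:,:2].T)
E
```

```text
[0.52953466 0.18948578 0.09879802] [-0.14  0.79 -0.48  1.83  0.54  0.66 -2.5 ] 0.05166174303431785 [[ 0.014 -1.    -0.006]
 [-0.01   0.006 -1.   ]]
```

Call:
carry_out(offset=[[0,0,-0.03],[0,0,-0.03],[0,0,-0.02],[0,0,0],[0,0,0]], twist=[0,0,0,0,0])

```text
clock: 14.7
tool_pos: [0.5312, 0.1819, 0.0198]
eef_rot: [0.503, -0.502, 0.496, -0.499]
contact_force: [0.7, -0.3, -1.1]
opening: 0.583
```

Call:
carry_out(offset=[[0,0,-0.012],[0,0,-0.007],[0,0,-0.002],[0,0,0]], twist=[0,0,0,0])

```text
clock: 15.2
tool_pos: [0.531, 0.1825, -0.0012]
eef_rot: [0.503, -0.502, 0.496, -0.5]
contact_force: [-0.9, 0.2, -0.9]
opening: 0.589
```

Call:
carry_out(offset=[[0,0,-0.002],[0,0,0]], twist=[0,0])

```text
clock: 15.45
tool_pos: [0.5313, 0.1826, -0.003]
eef_rot: [0.503, -0.501, 0.496, -0.5]
contact_force: [0.2, -0.4, -0.8]
opening: 0.581
```

Call:
carry_out(offset=[[0,0,-0.002],[0,0,0]], twist=[0,0])

```text
clock: 15.7
tool_pos: [0.5315, 0.1826, -0.0032]
eef_rot: [0.503, -0.501, 0.496, -0.5]
contact_force: [-2.1, -1.2, 15.7]
opening: 0.585
```

Call:
carry_out(offset=[[0,0,0.001],[0,0,0],[0,0,0],[0,0,0.02],[0,0,0.04],[0,0,0.04],[0,0,0]], twist=[0,0,0,0,0,0,0], grip=0.07)

```text
clock: 16.58
tool_pos: [0.533, 0.1836, 0.0984]
eef_rot: [-0.501, 0.501, -0.497, 0.501]
contact_force: [1.8, -0.1, -0.2]
opening: 0.794
```

Call:
carry_out(offset=[[-0.03,0.02,0],[-0.04,0.02,0],[-0.033,0.0185,0],[0,0,0],[0,0,-0.02],[0,0,-0.03],[0,0,-0.03],[0,0,0]], twist=[9,9,9,9,9,0,0,0], grip=0.064)

```text
clock: 17.58
tool_pos: [0.4262, 0.2397, 0.0137]
eef_rot: [0.658, -0.272, 0.266, -0.65]
contact_force: [-0.4, -0.4, -0.8]
opening: 0.721
```

```bash
python3 - <<'E'
from ov import *
st=get_state();print(st['tool_pos'],st['q'])
S=snapshot('scene');T=snapshot('top');x,y,_=st['tool_pos'];u=R.from_quat(st['eef_rot']).as_matrix()[:,0]
c=np.array([x,y,0]);p=[np.array([c+s*u*.032,c+s*u*.032+[0,0,.05]]) for s in(-1,1)]
overlay('scene',S,p,(180,250,300,380),4.6,'pics/s7.png')
E
```

```text
[0.42623357 0.23971337 0.01370142] [-0.34310965  0.88551601 -0.43496066  2.07732575  0.9617719   0.40851014
 -2.33462062]
```

View pics/s7.png

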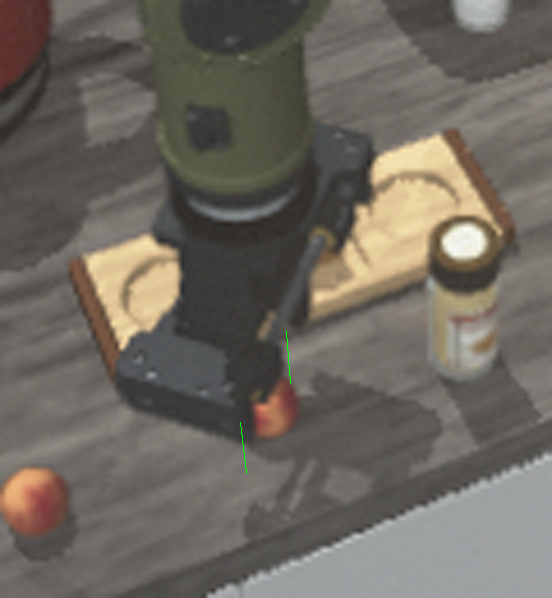

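The gripper is directly over plum 2, with the finger ends near the plum's top. The small slice is in its well. I'll probe downward.

Call:
carry_out(offset=[[0.003,0.0,-0.01],[0,0,-0.01],[0,0,-0.008],[0,0,0]], twist=[0,0,0,0])

```text
clock: 18.18
tool_pos: [0.4306, 0.2408, -0.0127]
eef_rot: [0.657, -0.271, 0.267, -0.651]
contact_force: [-0.5, -0.2, 0.0]
opening: 0.727
```

Call:
carry_out(offset=[[0,0,-0.004],[0,0,0]], twist=[0,0])

```text
clock: 18.42
tool_pos: [0.431, 0.241, -0.0162]
eef_rot: [0.657, -0.271, 0.267, -0.651]
contact_force: [0.0, 0.8, -0.1]
opening: 0.727
```

Call:
carry_out(offset=[[0,0,-0.003],[0,0,0]], twist=[0,0])

```text
clock: 18.68
tool_pos: [0.431, 0.241, -0.0192]
eef_rot: [0.657, -0.271, 0.267, -0.651]
contact_force: [0.4, 0.1, -0.5]
opening: 0.724
```

Call:
carry_out(offset=[[-0.001,0,-0.003],[0,0,0]], twist=[0,0])

```text
clock: 18.92
tool_pos: [0.4298, 0.2409, -0.0223]
eef_rot: [0.657, -0.271, 0.267, -0.651]
contact_force: [-0.8, -0.6, -0.9]
opening: 0.73
```

Call:
carry_out(offset=[[0,0,-0.003],[0,0,0]], twist=[0,0])

```text
clock: 19.18
tool_pos: [0.43, 0.2409, -0.0253]
eef_rot: [0.657, -0.271, 0.267, -0.651]
contact_force: [0.7, 0.1, 0.4]
opening: 0.727
```

```bash
python3 - <<'E'
from ov import *
st=get_state();print(st['tool_pos'],st['contact_force'],np.round(st['q'],2))
S=snapshot('scene')
cv2.imwrite('pics/s8.png',cv2.resize(S[290:360,200:290,::-1],None,fx=7,fy=7,interpolation=cv2.INTER_CUBIC))
E
```

```text
[ 0.42995625  0.24092045 -0.02533792] [0.74450259 0.07124828 0.36643343] [-0.4   0.95 -0.33  2.08  1.07  0.3  -2.43]
```

View pics/s8.png

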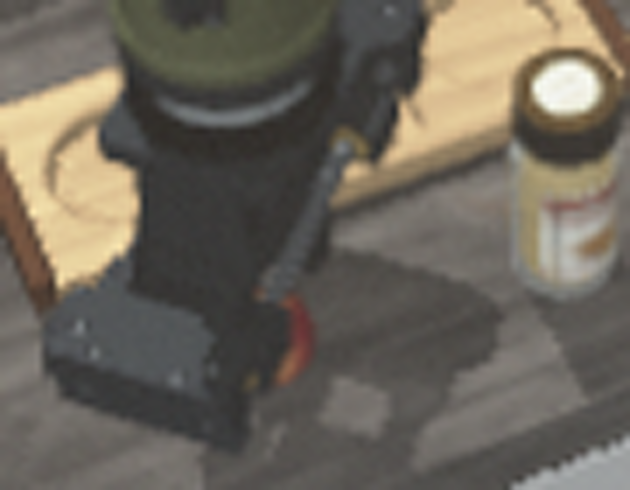

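The near finger now reaches down beside the plum close to the worktop, and the plum sits between the fingers at crop (300,340). Closing on it.

Call:
carry_out(offset=[[0,0,0],[0,0,0],[0,0,0],[0,0,0],[0,0,0]], twist=[0,0,0,0,0], grip=0.025, newtons=10)

```text
clock: 19.85
tool_pos: [0.4301, 0.241, -0.0251]
eef_rot: [0.657, -0.271, 0.267, -0.651]
contact_force: [0.1, 0.3, -0.1]
opening: 0.402
```

Call:
carry_out(offset=[[0,0,0.01],[0,0,0.02],[0,0,0.03],[0,0,0.03],[0,0,0]], twist=[0,0,0,0,0])

```text
clock: 20.48
tool_pos: [0.4311, 0.2417, 0.067]
eef_rot: [0.655, -0.27, 0.268, -0.652]
contact_force: [1.3, -0.5, -0.4]
opening: 0.402
```

Call:
carry_out(offset=[[0.05,0.01,0],[0.05,0.011,0],[0,0,0],[0,0,-0.03],[0,0,-0.03],[0,0,-0.015],[0,0,0],[0,0,0]], twist=[0,0,0,0,0,0,0,0])

```text
clock: 21.48
tool_pos: [0.5303, 0.2625, -0.0093]
eef_rot: [0.656, -0.271, 0.267, -0.652]
contact_force: [-0.4, -0.6, 0.1]
opening: 0.406
```

Call:
carry_out(offset=[[0,0,-0.003],[0,0,0]], twist=[0,0])

```text
clock: 21.72
tool_pos: [0.5303, 0.262, -0.0127]
eef_rot: [0.656, -0.271, 0.267, -0.651]
contact_force: [0.3, -0.4, -0.2]
opening: 0.405
```

Call:
carry_out(offset=[[0,0,-0.002],[0,0,0]], twist=[0,0])

```text
clock: 21.98
tool_pos: [0.53, 0.2619, -0.0152]
eef_rot: [0.657, -0.271, 0.267, -0.651]
contact_force: [1.1, 1.0, -0.9]
opening: 0.406
```

Call:
carry_out(offset=[[0,0,-0.002],[0,0,0]], twist=[0,0])

```text
clock: 22.22
tool_pos: [0.5299, 0.2619, -0.0173]
eef_rot: [0.657, -0.271, 0.267, -0.651]
contact_force: [-0.4, -0.6, -1.2]
opening: 0.403
```

Call:
carry_out(offset=[[0,0,-0.0015],[0,0,0]], twist=[0,0])

```text
clock: 22.48
tool_pos: [0.5301, 0.2621, -0.0181]
eef_rot: [0.657, -0.271, 0.267, -0.651]
contact_force: [-1.6, -0.5, 4.1]
opening: 0.405
```

Call:
carry_out(offset=[[0,0,0],[0,0,0],[0,0,0],[0,0,0.02],[0,0,0.03],[0,0,0.04],[0,0,0]], twist=[0,0,0,0,0,0,0], grip=0.06)

```text
clock: 23.35
tool_pos: [0.532, 0.264, 0.0755]
eef_rot: [0.654, -0.27, 0.268, -0.653]
contact_force: [0.3, -0.3, -0.3]
opening: 0.683
```

Call:
carry_out(offset=[[-0.035,0.04,0],[-0.035,0.04,0],[-0.035,0.036,0],[0,0,0],[0,0,-0.02],[0,0,-0.03],[0,0,-0.025],[0,0,0]], twist=[0,0,0,0,0,0,0,0], grip=0.066)

```text
clock: 24.35
tool_pos: [0.425, 0.3755, -0.0052]
eef_rot: [0.658, -0.271, 0.267, -0.65]
contact_force: [1.0, 0.7, 1.0]
opening: 0.749
```

```bash
python3 - <<'E'
from m import *
st=get_state();print(st['tool_pos'],np.round(st['q'],2),st['opening'])
S=masks('scene');T=masks('top')
red=lambda h:cv2.inRange(h,np.array((0,90,60)),np.array((16,255,255)))|cv2.inRange(h,np.array((170,90,60)),np.array((180,255,255)))
cv2.imwrite('pics/s9.png',S[0][4*250:4*380:2,4*170:4*400:2,::-1])
E
```

```text
[ 0.42497334  0.37554518 -0.00519307] [-0.52  0.98 -0.51  1.85  0.85  0.56 -2.37] 0.7487184256607036
```

View pics/s9.png

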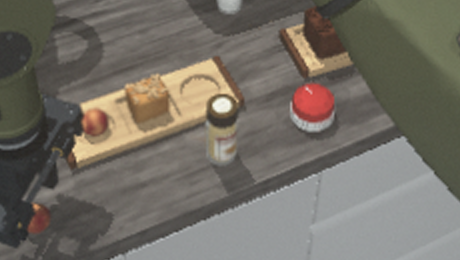

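The picture shows plum 2 and the small slice in the long tray's wells, and the gripper down at plum 1. I'll lower and grip.

Call:
carry_out(offset=[[0,0.001,-0.008],[0,0,-0.008],[0,0,-0.004],[0,0,0],[0,0,0]], twist=[0,0,0,0,0])

```text
clock: 25.08
tool_pos: [0.4251, 0.3791, -0.0235]
eef_rot: [0.657, -0.271, 0.267, -0.651]
contact_force: [0.5, 0.3, -1.0]
opening: 0.747
```

Call:
carry_out(offset=[[0,0,0],[0,0,0],[0,0,0],[0,0,0],[0,0,0]], twist=[0,0,0,0,0], grip=0.025, newtons=10)

```text
clock: 25.7
tool_pos: [0.4251, 0.379, -0.0235]
eef_rot: [0.657, -0.271, 0.267, -0.651]
contact_force: [-0.1, -0.2, 1.3]
opening: 0.396
```

Call:
carry_out(offset=[[0,0,0.01],[0,0,0.02],[0,0,0.03],[0,0,0.04],[0,0,0.02],[0,0,0]], twist=[0,0,0,0,0,0])

```text
clock: 26.45
tool_pos: [0.4259, 0.3801, 0.0989]
eef_rot: [0.655, -0.27, 0.268, -0.653]
contact_force: [0.1, -0.3, -1.1]
opening: 0.399
```

Call:
carry_out(offset=[[0.04,-0.03,0],[0.04,-0.04,0],[0.02,-0.05,0],[0,-0.05,0],[0,-0.05,0],[0,-0.05,0],[0,-0.05,0],[0,-0.05,0]], twist=[0,0,0,0,0,0,0,0])

```text
clock: 27.45
tool_pos: [0.5243, 0.0072, 0.0958]
eef_rot: [0.657, -0.271, 0.266, -0.651]
contact_force: [0.5, -0.3, -0.6]
opening: 0.398
```

Call:
carry_out(offset=[[0,-0.05,0],[0,-0.05,0],[0,-0.05,0],[0,-0.04,0],[0,0,0],[0,0,0]], twist=[0,0,0,0,0,0])

```text
clock: 28.2
tool_pos: [0.5247, -0.1799, 0.096]
eef_rot: [0.656, -0.271, 0.266, -0.652]
contact_force: [0.8, 0.6, 0.0]
opening: 0.397
```

Call:
carry_out(offset=[[0.001,-0.001,-0.03],[0,0,-0.03],[0,0,-0.03],[0,0,-0.015],[0,0,-0.004],[0,0,0],[0,0,0]], twist=[0,0,0,0,0,0,0])

```text
clock: 29.08
tool_pos: [0.5268, -0.182, -0.0117]
eef_rot: [0.656, -0.27, 0.268, -0.651]
contact_force: [-0.3, -0.5, -0.1]
opening: 0.401
```

Call:
carry_out(offset=[[0,0,-0.002],[0,0,0]], twist=[0,0])

```text
clock: 29.32
tool_pos: [0.5261, -0.1822, -0.0144]
eef_rot: [0.657, -0.271, 0.267, -0.651]
contact_force: [-0.9, -0.2, -0.8]
opening: 0.394
```

Call:
carry_out(offset=[[0,0,-0.002],[0,0,0]], twist=[0,0])

```text
clock: 29.58
tool_pos: [0.5262, -0.1821, -0.0165]
eef_rot: [0.657, -0.271, 0.267, -0.651]
contact_force: [0.1, -0.1, 0.6]
opening: 0.398
```

Call:
carry_out(offset=[[0,0,-0.0015],[0,0,0]], twist=[0,0])

```text
clock: 29.82
tool_pos: [0.5264, -0.1819, -0.0171]
eef_rot: [0.657, -0.27, 0.267, -0.651]
contact_force: [-1.7, -0.1, 9.6]
opening: 0.399
```

Call:
carry_out(offset=[[0,0,0.001],[0,0,0],[0,0,0],[0,0,0.02],[0,0,0.03],[0,0,0.04],[0,0.02,0.018],[0,0.05,0]], twist=[0,0,0,0,0,0,0,0], grip=0.06)

```text
clock: 30.82
tool_pos: [0.527, -0.1128, 0.0925]
eef_rot: [0.656, -0.271, 0.27, -0.651]
contact_force: [0.2, 0.7, -0.4]
opening: 0.682
```

Call:
carry_out(offset=[[-0.01,0.05,0],[-0.02,0.05,0],[-0.02,0.05,0],[-0.03,0.045,0],[-0.0235,0.0365,0],[0,0,0],[0,0,0]], twist=[0,0,0,0,0,0,0], grip=0.07)

```text
clock: 31.7
tool_pos: [0.4223, 0.1196, 0.091]
eef_rot: [0.657, -0.271, 0.267, -0.651]
contact_force: [-0.2, -1.4, -0.2]
opening: 0.794
```

```bash
python3 - <<'E'
from ov import *
st=get_state();print(st['tool_pos'],np.round(st['q'],2),st['opening'])
S=snapshot('scene')
overlay('scene',S,[circ((.4225,.1195),.041,.105)],(200,200,420,360),3.6,'pics/s10.png')
E
```

```text
[0.42228168 0.11957941 0.09101708] [-0.02  0.72 -0.58  2.19  0.88  0.49 -2.08] 0.7936922472374909
```

View pics/s10.png

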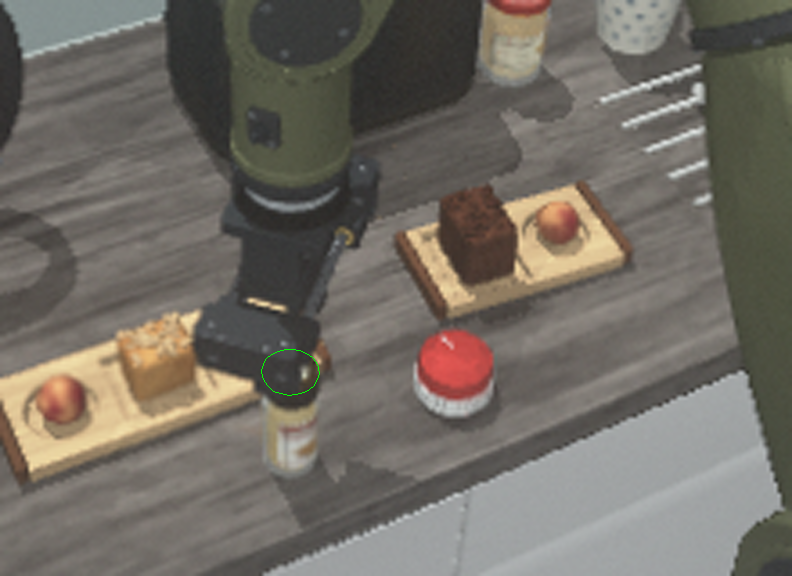

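All four placed things stand in their wells, and the fingers straddle the jar's cap. Descending on the jar.

Call:
carry_out(offset=[[0.0005,0,-0.01],[0,0,-0.015],[0,0,-0.02],[0,0,-0.015],[0,0,0]], twist=[0,0,0,0,0])

```text
clock: 32.38
tool_pos: [0.4225, 0.1184, 0.0297]
eef_rot: [0.657, -0.272, 0.267, -0.65]
contact_force: [0.8, -0.1, 0.4]
opening: 0.795
```

Call:
carry_out(offset=[[0,0,0],[0,0,0],[0,0,0],[0,0,0],[0,0,0]], twist=[0,0,0,0,0], grip=0.028, newtons=20)

```text
clock: 33.0
tool_pos: [0.4233, 0.1196, 0.0311]
eef_rot: [0.656, -0.271, 0.267, -0.651]
contact_force: [-0.2, 0.4, 4.0]
opening: 0.457
```

Call:
carry_out(offset=[[0,0,0.01],[0,0,0.02],[0,0,0.02],[0,0,0]], twist=[0,0,0,0])

```text
clock: 33.5
tool_pos: [0.4237, 0.1197, 0.0815]
eef_rot: [0.656, -0.271, 0.268, -0.652]
contact_force: [-0.6, 0.1, -1.2]
opening: 0.457
```

Call:
carry_out(offset=[[0.035,-0.006,0],[0.04,-0.006,0],[0.031,-0.0055,0],[0,0,0],[0,0,-0.015],[0,0,-0.015],[0,0,-0.008],[0,0,0]], twist=[0,0,0,0,0,0,0,0])

```text
clock: 34.5
tool_pos: [0.5281, 0.102, 0.042]
eef_rot: [0.657, -0.271, 0.266, -0.651]
contact_force: [0.3, -0.2, -1.7]
opening: 0.455
```

Call:
carry_out(offset=[[0,0,-0.002],[0,0,0]], twist=[0,0])

```text
clock: 34.75
tool_pos: [0.5292, 0.102, 0.0411]
eef_rot: [0.657, -0.271, 0.267, -0.651]
contact_force: [-1.0, 0.3, -1.6]
opening: 0.459
```

Call:
carry_out(offset=[[0,0,-0.002],[0,0,0]], twist=[0,0])

```text
clock: 35.0
tool_pos: [0.5291, 0.1019, 0.0389]
eef_rot: [0.657, -0.271, 0.267, -0.651]
contact_force: [0.6, 0.0, -1.3]
opening: 0.46
```

Call:
carry_out(offset=[[0,0,-0.0015],[0,0,0]], twist=[0,0])

```text
clock: 35.25
tool_pos: [0.5294, 0.1023, 0.0382]
eef_rot: [0.656, -0.27, 0.267, -0.652]
contact_force: [-1.3, -0.8, 5.6]
opening: 0.46
```

Call:
carry_out(offset=[[0,0,0.001],[0,0,0],[0,0,0],[0,0,0.02],[0,0,0.03],[0,0,0.04],[-0.03,0,0.01],[-0.05,-0.02,0]], twist=[0,0,0,0,0,0,0,0], grip=0.066)

```text
clock: 36.25
tool_pos: [0.4503, 0.0841, 0.1394]
eef_rot: [0.655, -0.27, 0.268, -0.653]
contact_force: [-1.4, 0.3, -0.1]
opening: 0.745
```

Call:
carry_out(offset=[[-0.02,-0.05,0.01],[-0.01,-0.06,0.01],[0,-0.06,0.01],[0,-0.06,0],[0,-0.06,0],[0,-0.06,0],[0,-0.05,0],[0,0,0]], twist=[0,0,0,0,0,0,0,0])

```text
clock: 37.25
tool_pos: [0.4176, -0.3227, 0.1675]
eef_rot: [0.656, -0.274, 0.27, -0.65]
contact_force: [-0.9, 1.2, -0.7]
opening: 0.749
```

```bash
python3 - <<'E'
from ov import *
st=get_state();print(st['tool_pos'],st['contact_force'])
S=snapshot('scene');T=snapshot('top')
p=traypolys()+[circ(well('L',-.08),.041,.112)]+box(well('L',0),.041,.053,-.4,.057,.057)[:1]+box(well('S',.036),.063,.047,-4.7,.067,.067)[:1]
overlay('scene',S,p,(170,220,420,340),3.2,'pics/s11.png');overlay('top',T,p,(190,170,390,260),4,'pics/t11.png')
a,b=cv2.imread('pics/s11.png'),cv2.imread('pics/t11.png');cv2.imwrite('pics/o11.png',cv2.resize(np.vstack([a,b]),None,fx=.79,fy=.79,interpolation=cv2.INTER_AREA))
E
```

```text
[ 0.41760778 -0.3227168   0.16746178] [-0.89515796  1.15926605 -0.68127528]
```

View pics/o11.png

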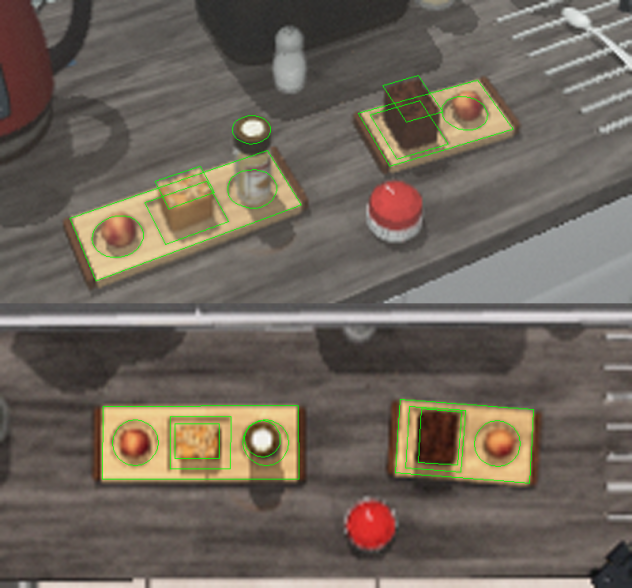

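The final picture matches the predicted outlines in both views. Every item stands upright within its own well, and the timer and shaker are unmoved.

```bash
python3 -c "
from plant import job,get_state
print(get_state()['clock']);print(job.finish_job())"
```

```text
37.35
the job is handed in; nothing more can be done
None
```

Both trays are made up, and I handed the job in at 37.4 s with the gripper open and clear of everything.

- **Long tray:** the small nut-topped slice is in the rectangular well, the jar is in the round well on the −y side, and a plum is in the +y one.
- **Short tray:** the big dark slice is in the rectangular well and the other plum is in the round well.

**Last checks:**
- In the final scene and top views all five things stand upright inside their wells, agreeing with the overlaid outlines to about 2 mm by eye.
- Each placing was confirmed by a light touch, 4–16 N at the wrist, at the height expected for a well floor at 7 mm.
- The timer and shaker look unmoved; I compared them by eye and did not measure them again at the end.

**What failed or disagreed:**
- **Finger ends:** the pictures showed them about 35 mm higher than the reported TCP. I measured this only roughly and allowed for it in the grasps that followed.
- **Small slice:** the first two attempts to grip it closed over its top without moving it. The third, made lower down, held.
- **Big slice:** it was gripped before I saw the discrepancy, so it was held only near its top, but it was placed correctly.

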